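# Power the gear-inspection lamp and set its brightness dial

## Task

Get the inspection lamp ready: tip the standing yellow battery pack over the near edge of the grey charging plate so that it lies flat on the plate, brass contacts down and squarely in line with the plate. Then turn the black dial on the control box until its white pointer points at the orange tab, and let go. Leave the rescue gear on the bench where it lies.

Things in the scene. Friction and masses are not known exactly. Their poses are not given: they have to be found in the camera images.
- pack: Yellow battery pack, a box 50 mm (its x) by 60 mm (its y) by 120 mm (its z), 0.4 to 0.8 kg, black band at its foot. Loose, standing upright on the bench in front of the charging plate (5 to 30 mm short of its near edge, turned up to 7 degrees from square). Origin: centre of its underside (as it stands). Its +x face, towards the plate, carries two brass contact strips. It slides on the bench when pushed low and topples when pushed high against the plate's edge.
- pack_center (a point): Centre of the pack, 60 mm up its z axis from its origin. It is 37 mm above the bench when the pack lies on the plate.
- charge_plate: Fixed grey charging plate, 160 mm (x) by 130 mm (y) by 12 mm high, with two brass strips along x, standing on the bench. Origin: centre of its underside, at bench level. Its x axis points away from the robot (yaw up to 0.3 rad); the pack is tipped towards +x. Either left or right of the bench.
- step_edge (a point): Middle of the top of the plate's near edge (80 mm to -x of the plate's origin, 12 mm up), marked yellow: the step over which the pack pivots. A pack tipped over it lies with its foot about 12 mm out beyond the edge.
- control_box: Fixed grey lamp control box, 150 mm (x) by 130 mm (y) by 60 mm high, on the other side of the bench from the plate. Origin: centre of its underside, on the vertical axis of the dial that sits on its top. x points away from the robot (yaw up to 0.3 rad).
- dial (a joint): Angle of the dial, rad, growing clockwise seen from above, stops at -2.4 and 2.4; at 0 the pointer points along the control box's +x. Stays where it is left (friction about 0.04 N m). The pointer starts anticlockwise of the tab by 0.7 to 3.2 rad.
- dial_grip (a point): On the dial's vertical axis, 84 mm above the bench: the middle height of the grip. The dial is a black disc of 64 mm diameter, its top 9 mm above the box, with a straight black grip bar on it, over a white scale 120 mm across with black marks, 50 mm long, 14 mm wide, from 9 to 35 mm above the box. The bar runs along the pointer's direction; pinch it across its 14 mm width from above.
- pointer_tip (a point): Tip of the dial's white pointer, 36 mm from the axis, 9 mm above the box; a white line on the pointer's half of the bar's top leads towards it.
- tab_nose (a point): Nose of the orange tab, 36 mm from the dial's axis. The tab is fixed on the box top and runs outwards from 37 to 55 mm from the axis, 7 mm wide, 6 mm high. The pointer points at it when pointer_tip is over this point.
- carabiner_a: Purple carabiner lying flat between plate and control box, 115 by 83 by 13 mm, origin at its middle on the bench. Leave alone.
- carabiner_b: The other purple carabiner, same size, lying in the row towards the back. Leave alone.
- maillon: Stainless triangular link lying flat, about 70 by 66 by 13 mm, origin at its middle on the bench, in the back row. Leave alone.
- pulley: Black steel pulley lying flat, 85 by 50 by 31 mm, origin under its middle, in the back row. Leave alone.
- gauge: White three-fingered polymer gate gauge lying flat, 90 by 40 by 6 mm, origin under its middle, nearest the robot between plate and box. Leave alone.
- grease_tin: Can, 60 mm diameter, 60 mm high, standing at the left, origin under its middle. Leave alone.
- brush: Hand brush lying at the right side. Leave alone.
Not all that is in view belongs to the job. Of the things like the pack, leave any that is blue, red or turquoise; of the rest the smaller one is meant.

How it is judged (in metres and radians):
On the way, in this order (a step that is already met when the one before it is completed fails the run):
1. The pack lies on the plate, contacts down, at rest (angle between pack's own x axis and vertical above 3 rad and x of pack_center in the frame of charge_plate between -0.065 and 0.025 m and y of pack_center in the frame of charge_plate between -0.03 and 0.03 m and z of pack_center in the frame of charge_plate below 0.043 m and angle between the z axis of pack and the x axis of charge_plate, either way round below 0.2 rad and linear speed of pack below 0.02 m/s), for 0.3 s.
2. The dial's pointer is at the orange tab (horizontal distance between pointer_tip and tab_nose below 0.003 m), for 0.2 s.
At the end, for the whole second after the job is handed in: Pack at rest flat on the plate, contacts down (8 deg), long axis within 11 deg of the plate's x; its centre within 30 mm of the plate's middle line, at most 65 mm nearer or 25 mm farther than the plate's centre. Pointer tip within 3 mm (5 deg) of the tab nose, dial at rest (all of step 1 and horizontal distance between pointer_tip and tab_nose below 0.003 m and velocity of joint dial between -0.02 and 0.02 rad/s); the robot touches nothing.
It fails at once if A piece of rescue gear, the tin or the brush is moved more than 30 mm (distance of any of carabiner_a, carabiner_b, maillon, pulley, gauge, grease_tin, brush from where it was at the start of the episode above 0.03 m).
It also fails if it takes over 64 s, if anything falls off the work surface, if the arm or the gripper's body presses on something with over 40 N, if the wrist force passes 120 N, or if a joint passes its speed limit or range.

## Robot

A 7-joint arm with a two-finger parallel gripper is mounted at the origin on the work surface. World frame = base frame: x ahead of the robot, y to its left, z up, the work surface at z = 0. Lengths are in mm, angles in rad, forces in N, time in s.
With the tool pointing down it reaches from about 400 to 875 mm from the base axis. Payload 4.4 kg.
Tool frame: the origin (TCP) lies where the fingers leave the gripper's body, on its centre line; the fingertips stand 73 mm ahead of it and the grasp point (between the pads) lies 54 mm ahead of it; z points along the fingers, y is the line along which they close (so a half turn about z gives the same grasp; the last joint's range is limited). The gripper opens to 85 mm and grips with 20 to 120 N. Pads are 22 mm wide; open, the fingers measure 114 mm over their backs; the gripper's body (76 mm by 85 mm) begins 54 mm behind the grasp point. The pads swing forward as they close: fully open they stand 13 mm farther back than shut.
Start: joints at [1.255, 0.628, 0.038, 1.517, -0.027, 0.996, -0.02], TCP at [160.711, -629.832, 303.913] pointing down, gripper open.
Joint ranges: [-3.06, 3.06], [-0.37, 2.12], [-1.25, 1.32], [0.18, 2.47], [-1.1, 4.24], [0.23, 1.98], [-2.94, 2.94]. Speed limits (rad/s): [2.57, 2.57, 3.14, 3.14, 3.14, 3.14, 3.14].

## Interface

Orientations are given as [roll, pitch, yaw] about the fixed x, y, z axes, in that order (R = Rz(yaw) Ry(pitch) Rx(roll)).
In Python, from cell import ctrl gives the robot as it stands.
- The arm moves only by the tool send_rows, never from a script. Its argument "rows" is a list that holds one entry, the list of rows, each a list of 6 numbers: the shift along the tool's x, y, z in cm, then the turn, a rotation vector about the tool's x, y, z in rad. In form: [[[tx, ty, tz, wx, wy, wz], ...]]. A call has 1 to 10 rows; each row is the pose to reach, as a shift and turn from the pose commanded when the call began, along the tool's axes at that moment; what a row does not reach only later rows make up. A row lasts 1/10 s, in which the tool goes at most 50 mm and 8.59 degrees, less where a joint would pass 70% of its speed; a pose out of reach is approached as far as the arm can. A call with a gripper value outside its range is refused whole. "grip" is the closure in counts, from 0 (fully open) to 255 (shut), set as the call begins (left out, the last holds). The fingers move at their own pace and stop on an object; the grip force is fixed at half the most. Time passes only in rows, so rows that repeat a pose let the fingers close. It gives the time, the measured TCP pose, the force, the opening and the grip force at its end, in the units of the state.
- ctrl.read_state(): the state, without advancing time (a new reading comes with each control period).
- ctrl.get_image(name): name is "scene" or "top"; returns a dict with "pixels" (480x640x3 uint8, red, green, blue), "fx", "fy", "cx", "cy" (pixels), "extrinsics" (4x4, takes a point from camera to world coordinates). Camera axes: x right, y up, looking along -z (the intrinsics and any distortion apply to the point x, -y, -z); pixel columns grow to the right and rows downward; lengths in mm; the calibration is good to about 2 mm. A picture is of the moment at which its call begins. There is no depth.
- ctrl.finish_job(): hands the job in; it is judged then, once.
The state is a dict: "clock": time; "qpos": joint angles; "qd": joint speeds; "tau": joint torques, N m; "eef_pos": TCP position; "tool_rot": TCP orientation; "force": force on the tool from outside, world axes, zero at the start; "torque": the same for the moment, N m; "width": finger opening in mm; "gripper_force": force on a finger pad.
Only numpy, scipy, OpenCV 4.12 (cv2) and the standard library are available. Lean on these libraries where they do the work, as an engineer would, in place of code of your own. Each camera call takes 0.05 s, during which the arm holds its last target. There are 200 camera calls.

## Working session

There is one attempt and no reset: what is moved stays moved. The work goes in short steps, Python scripts to look and compute and a tool call to move; the robot and the scene stay as the last step left them, time stands still between calls to the robot, and variables do not carry over. Pictures are saved under pics/ and viewed, at most 10 in all, crops included, and the job is handed in when it is done.

Besides the shell and the picture viewer there is one more tool, called after "Call:" by a JSON object that holds its "op" and its "data". send_rows: Moves the arm, as the interface text tells. Its arguments: {"type":"object","properties":{"rows":{"type":"array","items":{"type":"array","items":{"type":"array","items":{"type":"number"}}}},"grip":{"type":"number"}},"required":["rows"]}

```bash
mkdir -p pics; ls; python3 - <<'E'
from cell import ctrl
import cv2,pickle
s=ctrl.read_state();print(s)
for n in("scene","top"):
    d=ctrl.get_image(n);pickle.dump(d,open(f"pics/{n}0.pkl","wb"));cv2.imwrite(f"pics/{n}0.png",d["pixels"][:,:,::-1])
    print(n,{k:d[k] for k in d if k!="pixels"})
E
```

```text
pics
{'clock': 0.0, 'qpos': array([ 1.25523074,  0.62933392,  0.03845533,  1.51838584, -0.02696504,
        0.99626626, -0.02000749]), 'qd': array([-4.53636500e-04,  4.12961725e-05, -5.33432439e-04,  7.41396296e-04,
        1.17255287e-03,  1.21953924e-04, -6.02637868e-04]), 'tau': array([ 4.65068820e-05, -5.63396502e+01,  1.22588620e+00, -1.93446887e+01,
        1.08568932e-02,  1.04483348e-02,  4.03849540e-06]), 'eef_pos': array([ 160.55935059, -629.35574621,  302.99140625]), 'tool_rot': array([-3.13971854e+00,  6.15066560e-05,  2.49765957e-01]), 'force': array([0.49970521, 0.47061208, 0.06586912]), 'torque': array([-0.05206633,  0.03671753,  0.0203952 ]), 'gripper_force': 0.0, 'width': 85.33115279541367}
scene {'fx': 469.81142376505665, 'fy': 469.81142376505665, 'cx': 321.8463936908187, 'cy': 241.28428611231794, 'extrinsics': array([[ 5.40586438e-01, -5.81488882e-01,  6.07977782e-01,
         1.11857489e+03],
       [ 8.41280891e-01,  3.76713009e-01, -3.87728993e-01,
        -3.75398909e+02],
       [-3.57304086e-03,  7.21081125e-01,  6.92841428e-01,
         7.60029787e+02],
       [ 0.00000000e+00,  0.00000000e+00,  0.00000000e+00,
         1.00000000e+00]])}
top {'fx': 445.35561562486913, 'fy': 445.35561562486913, 'cx': 320.6319822059757, 'cy': 234.91737536966232, 'extrinsics': array([[ 2.68045809e-02,  9.88280845e-01, -1.50274699e-01,
         3.81532013e+02],
       [-9.99003073e-01,  2.11146533e-02, -3.93323110e-02,
        -1.77346096e+01],
       [-3.56983714e-02,  1.51179173e-01,  9.87861571e-01,
         1.02225005e+03],
       [ 0.00000000e+00,  0.00000000e+00,  0.00000000e+00,
         1.00000000e+00]])}
```

View pics/scene0.png

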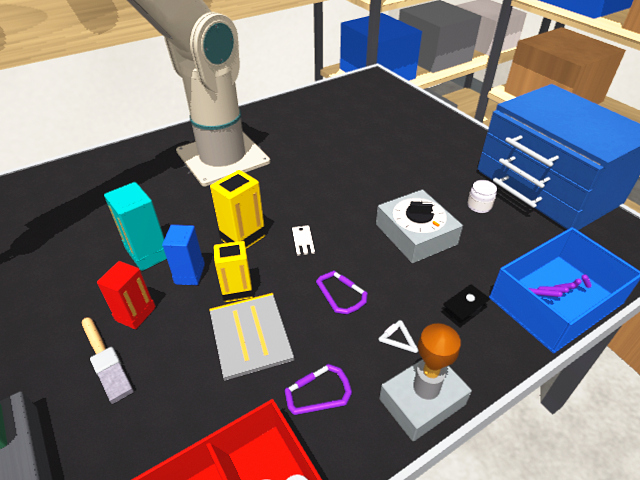

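View pics/top0.png

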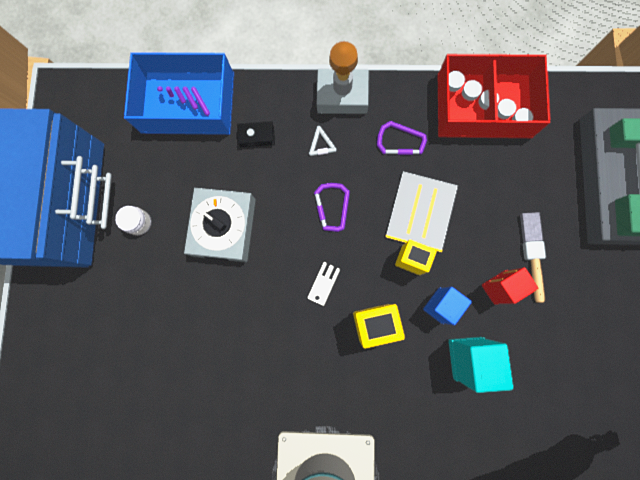

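The scene shows the small yellow pack (top view about (415,258)) before the plate (421,210), and the larger yellow decoy at (379,326). The control box is at (220,225), with its orange tab near (215,203).

```bash
cat > h.py <<'E'
import numpy as np,cv2,pickle
def ray(d,uv,z):
    uv=np.atleast_2d(uv).astype(float)
    c=np.c_[(uv[:,0]-d["cx"])/d["fx"],-(uv[:,1]-d["cy"])/d["fy"],-np.ones(len(uv))]
    E=d["extrinsics"];w=c@E[:3,:3].T;o=E[:3,3]
    return o+w*((z-o[2])/w[:,2])[:,None]
def proj(d,P):
    E=d["extrinsics"];c=(np.atleast_2d(P)-E[:3,3])@E[:3,:3]
    return np.c_[d["cx"]+d["fx"]*c[:,0]/-c[:,2],d["cy"]-d["fy"]*c[:,1]/-c[:,2]]
def blobs(m,roi,amin=20):
    k=np.zeros(m.shape,np.uint8);x0,y0,x1,y1=roi;k[y0:y1,x0:x1]=m[y0:y1,x0:x1]
    cs,_=cv2.findContours(k,cv2.RETR_EXTERNAL,cv2.CHAIN_APPROX_NONE)
    return sorted([c for c in cs if cv2.contourArea(c)>=amin],key=cv2.contourArea,reverse=True)
E
python3 - <<'E'
from h import *
d=pickle.load(open("pics/top0.pkl","rb"));im=d["pixels"];hsv=cv2.cvtColor(im,cv2.COLOR_RGB2HSV)
H,S,V=[hsv[...,i].astype(int) for i in range(3)]
# plate: bright grey + strips
m=((V>120)&((S<60)|((H>15)&(H<35)))).astype(np.uint8)
c=blobs(m,(375,160,475,255))[0]
W=ray(d,c[:,0],12)[:,:2].astype(np.float32)
print("plate+pack contour",cv2.approxPolyDP(c,4,True)[:,0].tolist())
print(ray(d,cv2.approxPolyDP(c,4,True)[:,0],12).round(0).tolist())
# strips: direction
y=((H>18)&(H<35)&(S>90)&(V>120)).astype(np.uint8)
for b in blobs(y,(375,160,475,290)):
    w=ray(d,b[:,0],12)[:,:2].astype(np.float32);r=cv2.minAreaRect(w)
    w2=cv2.minAreaRect(ray(d,b[:,0],120)[:,:2].astype(np.float32))
    l=cv2.fitLine(w,cv2.DIST_L2,0,.01,.01).ravel()
    print("yellow",cv2.contourArea(b),cv2.boundingRect(b),"z12",r,"line",np.arctan2(l[1],l[0]),"z120",w2)
# dark hole on pack top
k=((V<70)).astype(np.uint8)
for b in blobs(k,(398,240,440,275)):
    print("dark",cv2.minAreaRect(b),cv2.minAreaRect(ray(d,b[:,0],120)[:,:2].astype(np.float32)))
o=((H>5)&(H<20)&(S>120)&(V>150)).astype(np.uint8)
for b in blobs(o,(180,185,260,260),3):print("tab",b[:,0].mean(0),ray(d,b[:,0].mean(0),66),cv2.boundingRect(b))
g=np.hstack([cv2.resize(im[y0:y0+w,x0:x0+w,::-1],(400,400),interpolation=cv2.INTER_CUBIC) for x0,y0,w in((375,165,115),(180,180,80))])
cv2.imwrite("pics/crop1.png",g)
s=pickle.load(open("pics/scene0.pkl","rb"))["pixels"]
E
```

```text
plate+pack contour [[403, 171], [385, 236], [405, 243], [399, 254], [409, 254], [413, 245], [429, 254], [441, 252], [457, 185]]
[[690.0, -166.0, 12.0], [536.0, -125.0, 12.0], [521.0, -170.0, 12.0], [495.0, -156.0, 12.0], [496.0, -179.0, 12.0], [517.0, -188.0, 12.0], [497.0, -224.0, 12.0], [502.0, -251.0, 12.0], [659.0, -290.0, 12.0]]
yellow 966.5 (385, 235, 58, 40) z12 ((493.099365234375, -180.86968994140625), (132.84169006347656, 69.77478790283203), 74.15925598144531) line 1.1425642 z120 ((481.17236328125, -163.42990112304688), (118.64032745361328, 62.31554412841797), 74.1592788696289)
yellow 106.5 (422, 189, 15, 49) z12 ((592.022216796875, -225.2115936279297), (7.173425674438477, 116.9043960571289), 75.84722900390625) line -0.25178236 z120 ((569.5199584960938, -203.0313720703125), (6.40656042098999, 104.40680694580078), 75.84716033935547)
yellow 105.5 (407, 185, 15, 49) z12 ((600.9254150390625, -190.3546905517578), (7.064778804779053, 117.21182250976562), 75.7573471069336) line -0.24773334 z120 ((577.4712524414062, -171.90089416503906), (6.30953311920166, 104.68132781982422), 75.75733184814453)
dark ((431.5, 263.0), (22.0, 15.0), 90.0) ((460.4411926269531, -215.89654541015625), (25.362319946289062, 53.24518585205078), 59.605567932128906)
dark ((406.5, 270.5), (17.0, 7.0), 0.0) ((450.07843017578125, -156.40960693359375), (14.086516380310059, 33.95518112182617), 1.4050806760787964)
dark ((400.5, 248.0), (12.0, 5.0), 90.0) ((495.3882141113281, -144.62265014648438), (24.655040740966797, 10.098984718322754), 0.039794616401195526)
```

View pics/crop1.png

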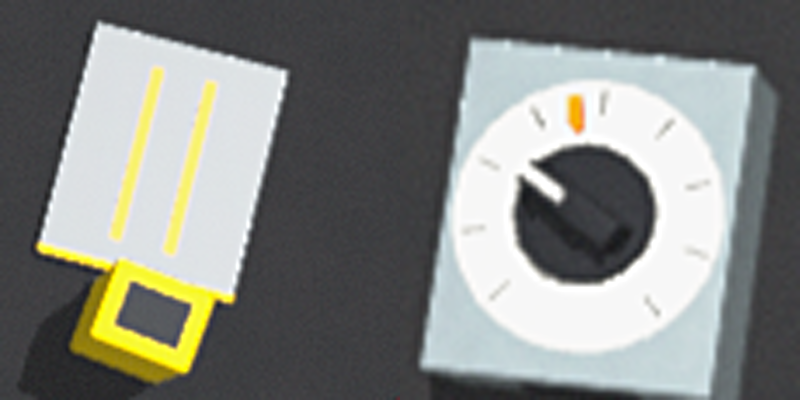

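The crop shows the pack turned slightly against the plate, with its black top patch at about pixel (419,256). The dial pointer points up-left, and the tab nose is at about (215.4,206.4), clockwise of the pointer.

```bash
python3 - <<'E'
from h import *
d=pickle.load(open("pics/top0.pkl","rb"));im=d["pixels"];hsv=cv2.cvtColor(im,cv2.COLOR_RGB2HSV)
H,S,V=[hsv[...,i].astype(int) for i in range(3)]
q=np.array([[130,282],[193,305],[178,350],[115,328]])/3.478+[375,165]
w=ray(d,q,120)[:,:2];e=w[1]-w[0]+w[2]-w[3];f=w[0]-w[3]+w[1]-w[2]
print("pack patch",w.mean(0),"yaws",np.arctan2(e[0],-e[1])*-1*-1,np.arctan2(f[1],f[0]),np.hypot(*e)/2,np.hypot(*f)/2)
q=np.array([[118,262],[217,297],[190,372]])/3.478+[375,165]
print("bright quad z120",ray(d,q,120).round(0).tolist())
s=pickle.load(open("pics/scene0.pkl","rb"));P=s["pixels"]
hs=cv2.cvtColor(P,cv2.COLOR_RGB2HSV)
m=((hs[...,0]>20)&(hs[...,0]<35)&(hs[...,1]>120)).astype(np.uint8)
k=(hs[...,2]<70).astype(np.uint8)
cs,hi=cv2.findContours(k[240:262,217:246].copy(),cv2.RETR_LIST,cv2.CHAIN_APPROX_NONE)
for c in cs:
    if cv2.contourArea(c)>30: c=c+[217,240];M=cv2.moments(c);uv=[M['m10']/M['m00'],M['m01']/M['m00']];print("scene patch",uv,cv2.contourArea(c),ray(s,uv,120))
# dial
yy,xx=np.mgrid[:480,:640]
roi=(185,185,255,255)
wh=((V>200)&(S<25)).astype(np.uint8)
c=blobs(wh,roi,300)[0];h=cv2.convexHull(c);el=cv2.fitEllipse(h);print("scale ell",el,ray(d,el[0],60),ray(d,el[0],62))
o=((H>5)&(H<25)&(S>90)&(V>150)).astype(np.uint8)
for b in blobs(o,roi,2):
    print("tab",b[:,0].mean(0),ray(d,b[:,0].mean(0),66)[0])
C=ray(d,el[0],60)[0]
for n,px,z in(("nose",[577,132],63),("tabouter",[575,96],63),("line in",[560,198],95),("line out",[530,166],95),("tip",[520,175],69),("bar back",[617,245],90)):
    p=ray(d,np.array([px[0]-400,px[1]])/5+[180,180],z)[0]
    v=p-C;print(n,p.round(1),"r",np.hypot(*v[:2]).round(1),"ang",np.arctan2(v[1],v[0]).round(3))
cv2.imwrite("pics/crop2.png",np.hstack([cv2.resize(P[185:265,375:465,::-1],(450,400),interpolation=cv2.INTER_CUBIC),cv2.resize(P[225:305,205:275,::-1],(350,400),interpolation=cv2.INTER_CUBIC)]))
E
```

```text
pack patch [ 480.1585197  -182.29367305] yaws -0.3271347266037832 -0.3183259676449736 38.2607393685672 28.16947003803881
bright quad z120 [[511.0, -162.0, 120.0], [492.0, -219.0, 120.0], [448.0, -203.0, 120.0]]
scene patch [229.17883597883596, 250.54814814814813] 157.5 [[ 481.45893012 -181.16405079  120.        ]]
scale ell ((218.2181854248047, 222.52993774414062), (73.56401062011719, 86.52371215820312), 84.35665893554688) [[550.80982967 248.26710699  60.        ]] [[550.45799219 247.71423257  62.        ]]
tab [214.86666667 202.26666667] [595.20306727 256.93280705  66.        ]
nose [586.5 256.   63. ] r 36.5 ang 0.213
tabouter [602.9 257.9  63. ] r 52.9 ang 0.184
line in [550.7 252.4  95. ] r 4.1 ang 1.589
line out [564.4 266.3  95. ] r 22.6 ang 0.924
tip [565.4 278.4  69. ] r 33.5 ang 1.12
bar back [531.7 227.9  90. ] r 27.9 ang -2.325
```

View pics/crop2.png

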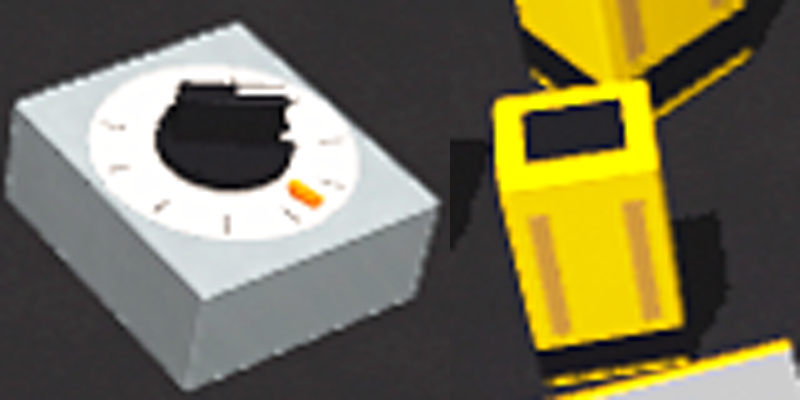

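The scene crop shows the pack's brass strips facing the plate, with the pack's top patch agreeing to about 1 mm between views. The pack is at (481,-182), yaw -0.32, gap about 14 mm. Moving above the pack.

Call:
{"op": "send_rows", "data": {"rows": [[[42.1,-35.4,0,0,0,0.57],[42.1,-35.4,0,0,0,0.57],[42.1,-35.4,0,0,0,0.57],[42.1,-35.4,0,0,0,0.57],[42.1,-35.4,0,0,0,0.57],[42.1,-35.4,0,0,0,0.57],[42.1,-35.4,0,0,0,0.57],[42.1,-35.4,0,0,0,0.57],[42.1,-35.4,0,0,0,0.57],[42.1,-35.4,0,0,0,0.57]]], "grip": 0}}

```text
clock: 1.1
eef_pos: [452.7, -221.5, 303.8]
tool_rot: [3.142, 0.0, -0.32]
force: [0.9, -0.8, -0.3]
width: 85.6
gripper_force: 0.0
```

Call:
{"op": "send_rows", "data": {"rows": [[[0,0,0,0,0,0],[0,0,0,0,0,0],[0,0,0,0,0,0]]]}}

```text
clock: 1.4
eef_pos: [451.1, -224.6, 303.8]
tool_rot: [3.141, 0.001, -0.322]
force: [0.2, -0.6, 0.0]
width: 85.2
gripper_force: 0.0
```

Call:
{"op": "send_rows", "data": {"rows": [[[1.5,-5.0,0,0,0,0],[1.5,-5.0,3,0,0,0],[1.5,-5.0,6,0,0,0],[1.5,-5.0,9,0,0,0],[1.5,-5.0,12,0,0,0],[1.5,-5.0,14,0,0,0],[1.5,-5.0,15.5,0,0,0],[1.5,-5.0,15.5,0,0,0]]]}}

```text
clock: 2.2
eef_pos: [479.9, -182.4, 147.2]
tool_rot: [3.141, 0.004, -0.324]
force: [0.0, 0.5, 0.1]
width: 85.6
gripper_force: 0.0
```

```bash
python3 - <<'E'
from cell import ctrl
import cv2,numpy as np
a=ctrl.get_image("scene")["pixels"];b=ctrl.get_image("top")["pixels"]
cv2.imwrite("pics/c3.png",np.hstack([cv2.resize(a[150:350,140:340,::-1],(400,400)),cv2.resize(b[150:350,320:520,::-1],(400,400))]))
print(ctrl.read_state()["eef_pos"])
E
```

```text
[ 481.3676948  -182.26557383  149.09997352]
```

View pics/c3.png

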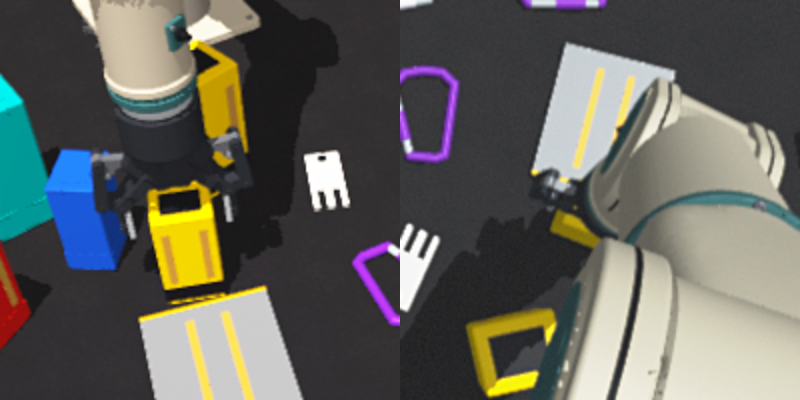

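The fingers straddle the pack's sides, clear of the blue box. Closing on it.

Call:
{"op": "send_rows", "data": {"rows": [[[0,0,0,0,0,0],[0,0,0,0,0,0],[0,0,0,0,0,0],[0,0,0,0,0,0],[0,0,0,0,0,0],[0,0,0,0,0,0],[0,0,0,0,0,0],[0,0,0,0,0,0]]], "grip": 255}}

```text
clock: 3.1
eef_pos: [482.4, -181.1, 150.2]
tool_rot: [3.141, -0.002, -0.32]
force: [-2.0, -0.6, 5.3]
width: 60.0
gripper_force: 63.7
```

Call:
{"op": "send_rows", "data": {"rows": [[[0,0,-0.4,0,0,0],[0.5,-0.2,-0.4,0,0,-0.03],[1.0,-0.4,-0.4,0,0,-0.05],[1.3,-0.45,-0.4,0,0,-0.07],[1.3,-0.45,-0.4,0,0,-0.07],[1.3,-0.45,-0.4,0,0,-0.07]]]}}

```text
clock: 3.7
eef_pos: [495.4, -180.2, 152.5]
tool_rot: [-3.141, 0.001, -0.25]
force: [-1.2, 0.5, -4.7]
width: 59.2
gripper_force: 64.9
```

```bash
python3 - <<'E'
import numpy as np
from cell import ctrl
s=ctrl.read_state();print(s["eef_pos"],s["tool_rot"],s["force"],s["width"])
x,z=-26,s["eef_pos"][2]-12
for t in np.arange(.1,.95,.1): print(t.round(2),((x*np.cos(t)+z*np.sin(t)-x)/10).round(2),(-(-x*np.sin(t)+z*np.cos(t)-z)/10).round(2))
E
```

```text
[ 495.42328381 -180.19776564  152.53741443] [-3.14125423e+00  1.10457745e-03 -2.50029935e-01] [-1.21909308  0.51622985 -4.68908305] 59.20338662611353
0.1 1.42 -0.19
0.2 2.84 -0.24
0.3 4.27 -0.14
0.4 5.68 0.1
0.5 7.06 0.47
0.6 8.39 0.99
0.7 9.67 1.63
0.8 10.87 2.4
0.9 11.99 3.28
```

Call:
{"op": "send_rows", "data": {"rows": [[[1.4,0,-0.3,0,-0.1,0],[2.8,0,-0.4,0,-0.2,0],[4.3,0,-0.3,0,-0.3,0],[5.7,0,0,0,-0.4,0],[7.1,0,0.4,0,-0.5,0],[8.4,0,0.9,0,-0.6,0],[9.7,0,1.5,0,-0.7,0],[10.9,0,2.3,0,-0.8,0],[10.9,0,2.3,0,-0.8,0],[10.9,0,2.3,0,-0.8,0]]]}}

```text
clock: 4.7
eef_pos: [601.2, -207.6, 127.7]
tool_rot: [3.141, 0.798, -0.251]
force: [0.1, -0.8, -3.6]
width: 59.5
gripper_force: 65.5
```

```bash
python3 - <<'E'
from cell import ctrl
import cv2,numpy as np
a=ctrl.get_image("scene")["pixels"]
cv2.imwrite("pics/c4.png",cv2.resize(a[150:400,140:390,::-1],(500,500)))
s=ctrl.read_state();print(s["eef_pos"],s["tool_rot"],s["force"],s["qpos"])
E
```

```text
[ 601.57843539 -207.73537069  129.73580283] [ 3.14124206  0.79604898 -0.25065965] [ 0.13000224 -0.1152315  -3.73930197] [ 0.2229022   1.19953971  0.14835676  0.98743129 -0.07875351  1.756556
 -1.46802392]
```

View pics/c4.png

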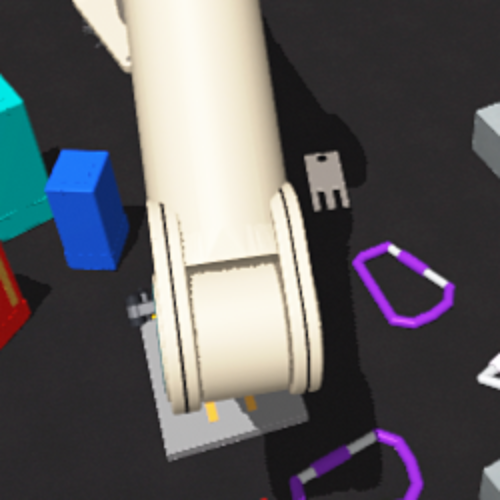

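The arm reaches the 0.8 rad tilt over the edge. I'll tip a little further and then release.

Call:
{"op": "send_rows", "data": {"rows": [[[1.1,0,-0.15,0,-0.08,0],[2.2,0,-0.2,0,-0.15,0],[2.2,0,-0.2,0,-0.15,0],[2.2,0,-0.2,0,-0.15,0]]]}}

```text
clock: 5.15
eef_pos: [613.3, -210.5, 116.3]
tool_rot: [3.141, 0.942, -0.251]
force: [-0.5, 0.2, -3.1]
width: 59.2
gripper_force: 65.7
```

Call:
{"op": "send_rows", "data": {"rows": [[[0,0,0,0,0,0],[0,0,0,0,0,0],[0,0,0,0,0,0],[0,0,0,0,0,0],[0,0,0,0,0,0],[0,0,0,0,0,0],[0,0,0,0,0,0]]], "grip": 0}}

```text
clock: 5.85
eef_pos: [613.1, -210.3, 114.6]
tool_rot: [3.141, 0.945, -0.25]
force: [-0.2, -0.3, 0.5]
width: 85.2
gripper_force: 0.0
```

Call:
{"op": "send_rows", "data": {"rows": [[[-2.4,0,-1.8,0,0,0],[-4.9,0,-3.5,0,0,0],[-8.1,0,-5.9,0,0,0],[-10.5,0,-7.6,0,0.12,0],[-13,0,-9.4,0,0.25,0],[-15.4,0,-11.1,0,0.38,0],[-16.2,0,-11.7,0,0.5,0],[-16.2,0,-11.7,0,0.65,0],[-16.2,0,-11.7,0,0.8,0],[-16.2,0,-11.7,0,0.945,0]]]}}

```text
clock: 6.85
eef_pos: [613.2, -210.3, 315.8]
tool_rot: [3.141, -0.008, -0.25]
force: [0.4, 0.4, -0.5]
width: 85.2
gripper_force: 0.0
```

```bash
python3 - <<'E'
from h import *
d=pickle.load(open("pics/top0.pkl","rb"))
C=ray(d,[217.2,222.7],69)[0];C2=ray(d,[217.6,223.3],60)[0];print(C,C2)
s=pickle.load(open("pics/scene0.pkl","rb"))
# same from scene crop2 (scale 5): disc on z69, scale on z60
for px,z in(((225,137),69),((225,152),60)):print(ray(s,np.array(px)/5+[375,185],z))
from cell import ctrl
st=ctrl.read_state();print(st["eef_pos"],st["tool_rot"],st["qpos"])
E
```

```text
[548.8019756  248.00977732  69.        ] [549.05103199 249.54097024  60.        ]
[[553.63489421 248.9983899   69.        ]]
[[554.28253301 250.1009092   60.        ]]
[ 613.20083897 -210.30966086  315.76092528] [ 3.14111487 -0.0076534  -0.24985097] [ 0.14475226  0.62196249  0.24277321  1.51923981 -0.16613046  1.01291933
 -1.38982202]
```

Call:
{"op": "send_rows", "data": {"rows": [[[-3.3,-3.9,0,0,0,-0.12],[-6.6,-7.8,0,0,0,-0.24],[-10,-11.7,0,0,0,-0.36],[-13.3,-15.6,0,0,0,-0.48],[-16.6,-19.5,0,0,0,-0.6],[-16.6,-19.5,0,0,0,-0.72],[-16.6,-19.5,0,0,0,-0.84],[-16.6,-19.5,0,0,0,-0.96],[-16.6,-19.5,0,0,0,-1.08],[-16.6,-19.5,0,0,0,-1.15]]]}}

```text
clock: 7.85
eef_pos: [500.3, 19.7, 314.6]
tool_rot: [3.142, 0.0, 0.904]
force: [-0.2, 0.6, 0.8]
width: 85.9
gripper_force: 0.0
```

```bash
python3 - <<'E'
from cell import ctrl
import cv2,numpy as np,pickle
a=ctrl.get_image("scene");b=ctrl.get_image("top")
pickle.dump(a,open("pics/s5.pkl","wb"));pickle.dump(b,open("pics/t5.pkl","wb"))
f=lambda im,x,y,w,h:cv2.resize(im["pixels"][y:y+h,x:x+w,::-1],(400,300),interpolation=cv2.INTER_CUBIC)
cv2.imwrite("pics/c5.png",np.vstack([np.hstack([f(a,190,230,160,120),f(b,340,160,160,120)]),np.hstack([f(a,370,180,100,75),f(b,168,187,100,75)])]))
print(ctrl.read_state()["eef_pos"],ctrl.read_state()["tool_rot"])
E
```

```text
[500.35119236  19.55447019 314.57111915] [-3.14156572e+00  2.65950453e-04  9.00113855e-01]
```

View pics/c5.png

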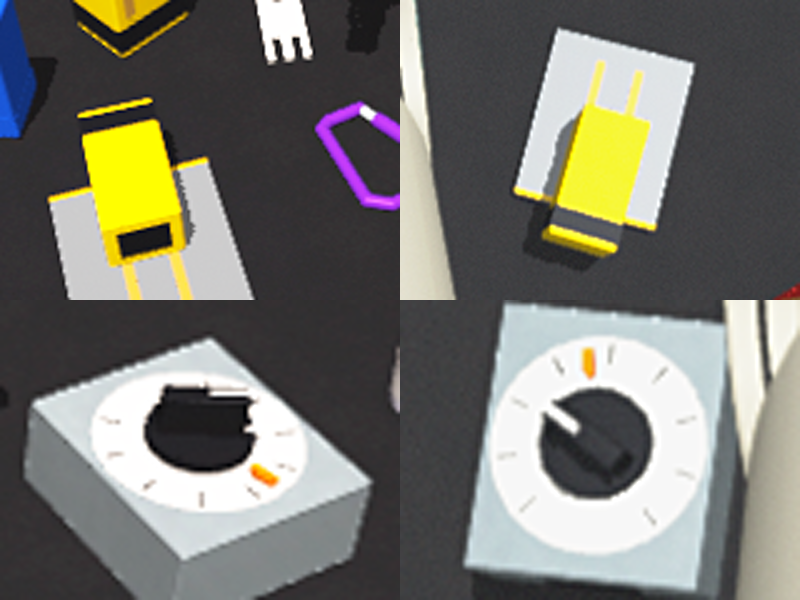

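The pack lies flat on the plate, contacts down and in line, with its far top end at about pixel (427,205) in the top view. The dial's white line runs up-left and the tab is just left of straight up. Next I'll measure both.

```bash
cat > dial.py <<'E'
from h import *
def dial(d,roi,name):
    im=d["pixels"];hsv=cv2.cvtColor(im,cv2.COLOR_RGB2HSV);H,S,V=[hsv[...,i].astype(int) for i in range(3)]
    x0,y0,x1,y1=roi
    # scale outline: grey box has bluish tint, scale is white
    k=np.zeros(V.shape,np.uint8);k[y0:y1,x0:x1]=((V>225)&(S<20))[y0:y1,x0:x1]
    k=cv2.morphologyEx(k,cv2.MORPH_OPEN,np.ones((3,3)))
    c=max(cv2.findContours(k,0,1)[0],key=cv2.contourArea)
    w=ray(d,cv2.convexHull(c)[:,0],60.5)[:,:2].astype(np.float32)
    (cx,cy),r=cv2.minEnclosingCircle(w);e=cv2.fitEllipse(w);print(name,"scale",(cx,cy),r,e)
    C=np.array(e[0])
    o=np.argwhere((H>5)&(H<25)&(S>90)&(V>150));o=o[(o[:,1]>x0)&(o[:,1]<x1)&(o[:,0]>y0)&(o[:,0]<y1)]
    t=ray(d,o.mean(0)[::-1],65)[0,:2]-C;print(" tab",np.hypot(*t),np.arctan2(t[1],t[0]))
    ys,xs=np.mgrid[y0:y1,x0:x1];p=np.c_[xs.ravel(),ys.ravel()];w=ray(d,p,95)[:,:2]-C
    lum=V[y0:y1,x0:x1].ravel();s=(np.hypot(*w.T)<24)&(lum>150);q=w[s]
    l=cv2.fitLine(q.astype(np.float32),2,0,.01,.01).ravel();print(" line",s.sum(),q.mean(0),"angles",np.arctan2(l[1],l[0]),np.arctan2(*q.mean(0)[::-1]))
E
python3 - <<'E'
from dial import *
t=pickle.load(open("pics/t5.pkl","rb"));s=pickle.load(open("pics/s5.pkl","rb"))
dial(t,(185,190,250,260),"top");dial(s,(390,195,452,235),"scene")
u=np.array([.969,-.247]);v=np.array([.247,.969]);c0=np.array([597,-208])
hsv=cv2.cvtColor(t["pixels"],cv2.COLOR_RGB2HSV)
y=((hsv[...,0]>24)&(hsv[...,0]<35)&(hsv[...,1]>190)&(hsv[...,2]>200)).astype(np.uint8)
b=blobs(y,(395,195,445,262))[0];w=ray(t,b[:,0],62)[:,:2].astype(np.float32)
f=(w-c0)@np.c_[u,v];print("pack plate-frame extents",f.min(0),f.max(0),cv2.minAreaRect(f.astype(np.float32)))
E
```

```text
top scale (550.6182861328125, 250.5889892578125) 61.55765151977539 ((550.4747924804688, 250.56414794921875), (121.97776794433594, 122.41260528564453), 141.79620361328125)
 tab 45.266565485287984 0.14307233713284848
 line 43 [ 8.29821743 12.6154119 ] angles -0.7196383 0.9889684244611157
scene scale (549.517578125, 247.67877197265625) 62.390445709228516 ((546.126220703125, 242.740234375), (102.21873474121094, 124.58145904541016), 60.77659606933594)
 tab 54.06265326523721 0.2518547739956221
 line 110 [-8.05478732  4.81016569] angles 1.060039 2.6032485492648427
pack plate-frame extents [-88.78000169 -37.30108899] [ 2.43917342 30.51271741] ((-43.288063049316406, -4.175315856933594), (68.112548828125, 90.31453704833984), 88.80912017822266)
```

The pack's far end is at about +2 mm in the plate frame, so its centre is near -57 mm. That is inside the -65 limit but too close. I'll regrip it across its sides and slide it about 25 mm inward.

Call:
{"op": "send_rows", "data": {"rows": [[[-2.9,3.4,0,0,0,0.12],[-5.9,6.7,0,0,0,0.24],[-8.8,10,0,0,0,0.36],[-11.7,13.4,0,0,0,0.48],[-14.7,16.7,0,0,0,0.6],[-14.7,16.7,0,0,0,0.72],[-14.7,16.7,2,0,0,0.84],[-14.7,16.7,5,0,0,0.96],[-14.7,16.7,8,0,0,1.08],[-14.7,16.7,10,0,0,1.15]]]}}

```text
clock: 8.95
eef_pos: [539.2, -198.9, 212.7]
tool_rot: [3.141, 0.002, -0.256]
force: [0.1, 0.4, 0.7]
width: 85.5
gripper_force: 0.0
```

Call:
{"op": "send_rows", "data": {"rows": [[[0,0,3,0,0,0],[0,0,6,0,0,0],[0,0,8,0,0,0],[0,0,10,0,0,0],[0,0,12,0,0,0],[0,0,12,0,0,0],[0,0,12,0,0,0]]]}}

```text
clock: 9.65
eef_pos: [539.9, -199.4, 94.6]
tool_rot: [3.141, 0.0, -0.251]
force: [-0.5, -0.2, 0.1]
width: 84.8
gripper_force: 0.0
```

Call:
{"op": "send_rows", "data": {"rows": [[[0,0,0,0,0,0],[0,0,0,0,0,0],[0,0,0,0,0,0],[0,0,0,0,0,0],[0,0,0,0,0,0],[0,0,0,0,0,0],[0,0,0,0,0,0]]], "grip": 255}}

```text
clock: 10.35
eef_pos: [540.9, -198.6, 96.0]
tool_rot: [-3.141, -0.002, -0.249]
force: [-0.4, 3.1, 5.7]
width: 59.6
gripper_force: 66.6
```

Call:
{"op": "send_rows", "data": {"rows": [[[0,0,-0.2,0,0,0],[0.8,-0.2,-0.2,0,0,0],[1.6,-0.4,-0.2,0,0,0],[2.5,-0.5,-0.2,0,0,0],[2.5,-0.5,-0.1,0,0,0],[2.5,-0.5,0,0,0,0],[2.5,-0.5,0,0,0,0]]]}}

```text
clock: 11.05
eef_pos: [568.2, -200.9, 96.1]
tool_rot: [-3.141, -0.006, -0.25]
force: [4.9, -0.4, 4.4]
width: 59.5
gripper_force: 66.4
```

Call:
{"op": "send_rows", "data": {"rows": [[[0,0,0,0,0,0],[0,0,0,0,0,0],[0,0,0,0,0,0],[0,0,0,0,0,0],[0,0,0,0,0,0],[0,0,-4,0,0,0],[0,0,-8,0,0,0],[0,0,-13,0,0,0],[0,0,-18,0,0,0],[0,0,-22,0,0,0]]], "grip": 0}}

```text
clock: 12.05
eef_pos: [565.5, -200.8, 317.5]
tool_rot: [3.141, -0.002, -0.25]
force: [1.1, -0.4, -0.1]
width: 84.9
gripper_force: 0.0
```

Call:
{"op": "send_rows", "data": {"rows": [[[-1.3,-4.3,0,0,0,-0.13],[-2.5,-8.7,0,0,0,-0.26],[-3.8,-13,0,0,0,-0.39],[-5,-17.3,0,0,0,-0.52],[-6.3,-21.6,0,0,0,-0.65],[-7.6,-26,0,0,0,-0.78],[-8.8,-30.3,0,0,0,-0.91],[-10.1,-34.6,0,0,0,-1.04],[-11.3,-39,0,0,0,-1.15],[-12.6,-43.3,0,0,0,-1.24]]]}}

```text
clock: 13.05
eef_pos: [550.0, 251.7, 314.4]
tool_rot: [3.141, 0.0, 0.994]
force: [1.0, -0.4, 0.1]
width: 85.4
gripper_force: 0.0
```

Call:
{"op": "send_rows", "data": {"rows": [[[0,0,0,0,0,0],[0,0,0,0,0,0]]]}}

```text
clock: 13.25
eef_pos: [549.8, 251.1, 313.9]
tool_rot: [-3.141, 0.001, 0.992]
force: [0.2, -0.8, -0.7]
width: 85.5
gripper_force: 0.0
```

```bash
python3 - <<'E'
from cell import ctrl
from h import *
t=ctrl.get_image("top");pickle.dump(t,open("pics/t6.pkl","wb"));s=ctrl.get_image("scene");pickle.dump(s,open("pics/s6.pkl","wb"))
u=np.array([.969,-.247]);v=np.array([.247,.969]);c0=np.array([597,-208])
hsv=cv2.cvtColor(t["pixels"],cv2.COLOR_RGB2HSV)
y=((hsv[...,0]>24)&(hsv[...,0]<35)&(hsv[...,1]>190)&(hsv[...,2]>200)).astype(np.uint8)
b=blobs(y,(395,180,445,262))[0];w=ray(t,b[:,0],62)[:,:2]
f=(w-c0)@np.c_[u,v];print("pack",f.min(0),f.max(0),cv2.minAreaRect(f.astype(np.float32)))
st=ctrl.read_state();print(st["eef_pos"],st["tool_rot"],st["qpos"])
E
```

```text
pack [-61.51450549 -28.53955031] [28.76437608 29.69192145] ((-16.34191131591797, 0.5620079040527344), (90.26683044433594, 58.181419372558594), 0.07870475947856903)
[550.61145527 248.35764352 314.14367706] [3.14070484e+00 1.83239716e-03 9.87833160e-01] [-0.42501551  0.55058218 -0.0727398   1.63737679  0.04857461  0.9565516
 -1.0980543 ]
```

The pack is now centred at about (-31, 0.5) mm in the plate frame and square. Descending onto the dial.

Call:
{"op": "send_rows", "data": {"rows": [[[0,0,4,0,0,0],[0,0,8,0,0,0],[0,0,12,0,0,0],[0,0,14.5,0,0,0],[0,0,16,0,0,0],[0,0,16.7,0,0,0],[0,0,16.7,0,0,0]]]}}

```text
clock: 14.05
eef_pos: [550.7, 249.3, 147.3]
tool_rot: [3.141, 0.001, 0.989]
force: [-0.4, -0.4, 0.8]
width: 85.7
gripper_force: 0.0
```

Call:
{"op": "send_rows", "data": {"rows": [[[0,0,0,0,0,0],[0,0,0,0,0,0],[0,0,0,0,0,0],[0,0,0,0,0,0],[0,0,0,0,0,0],[0,0,0,0,0,0],[0,0,0,0,0,0],[0,0,0,0,0,0],[0,0,0,0,0,0]]], "grip": 255}}

```text
clock: 14.95
eef_pos: [550.4, 250.3, 148.0]
tool_rot: [3.141, -0.0, 0.99]
force: [-2.2, -0.1, 5.7]
width: 12.8
gripper_force: 58.7
```

Call:
{"op": "send_rows", "data": {"rows": [[[0,0,0,0,0,0.1],[0,0,0,0,0,0.2],[0,0,0,0,0,0.3],[0,0,0,0,0,0.4],[0,0,0,0,0,0.5],[0,0,0,0,0,0.6],[0,0,0,0,0,0.7],[0,0,0,0,0,0.78],[0,0,0,0,0,0.83],[0,0,0,0,0,0.83]]]}}

```text
clock: 15.95
eef_pos: [550.2, 250.6, 147.9]
tool_rot: [-3.141, 0.0, 0.159]
force: [-1.8, 0.1, 5.9]
width: 12.8
gripper_force: 58.9
```

Call:
{"op": "send_rows", "data": {"rows": [[[0,0,0,0,0,0],[0,0,0,0,0,0],[0,0,0,0,0,0],[0,0,0,0,0,0],[0,0,0,0,0,0],[0,0,-3,0,0,0],[0,0,-7,0,0,0],[0,0,-11,0,0,0],[0,0,-15,0,0,0],[0,0,-19,0,0,0]]], "grip": 0}}

```text
clock: 16.95
eef_pos: [550.1, 249.9, 339.0]
tool_rot: [3.141, 0.0, 0.16]
force: [1.3, 0.8, -0.4]
width: 85.6
gripper_force: 0.0
```

Call:
{"op": "send_rows", "data": {"rows": [[[-3,4,0,0,0,0],[-6,8,0,0,0,0],[-9,12,0,0,0,0],[-12,16,0,0,0,0],[-15,20,0,0,0,0],[-15,22,0,0,0,0],[-15,22,0,0,0,0]]]}}

```text
clock: 17.65
eef_pos: [437.0, 5.8, 338.0]
tool_rot: [3.14, -0.001, 0.154]
force: [0.1, 1.0, -0.0]
width: 85.7
gripper_force: 0.0
```

```bash
python3 - <<'E'
from cell import ctrl
from dial import *
t=ctrl.get_image("top");s=ctrl.get_image("scene")
pickle.dump(t,open("pics/t7.pkl","wb"));pickle.dump(s,open("pics/s7.pkl","wb"))
f=lambda im,x,y,w,h:cv2.resize(im["pixels"][y:y+h,x:x+w,::-1],(400,400),interpolation=cv2.INTER_CUBIC)
cv2.imwrite("pics/c7.png",np.hstack([f(s,390,185,64,64),f(t,188,190,64,64)]))
dial(t,(185,190,250,260),"top");print(ctrl.read_state()["eef_pos"])
E
```

```text
top scale (550.3824462890625, 250.52508544921875) 61.45305252075195 ((550.380859375, 250.54379272460938), (121.84687042236328, 122.19367218017578), 129.52459716796875)
 tab 46.03668433074482 0.1466909050062265
 line 48 [11.88259852  8.72490434] angles -0.9700904 0.6333504890117035
[437.61780524   9.32106746 337.61610087]
```

View pics/c7.png

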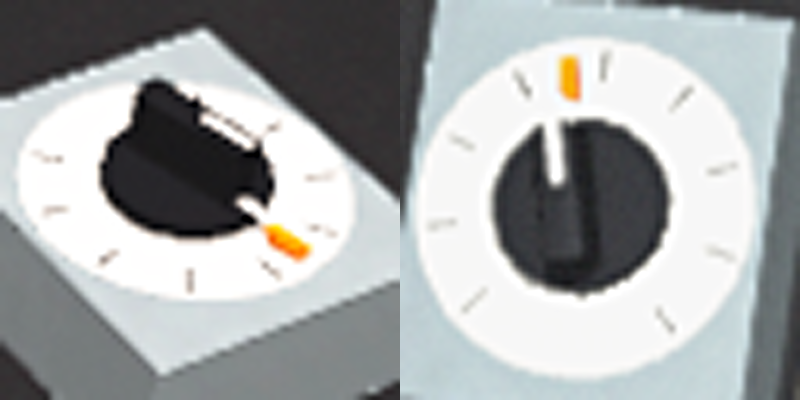

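The pointer visibly meets the tab in the scene view: the white tip at crop (255,208) leads into the tab at (288,240). A numeric cross-check from both views follows.

```bash
python3 - <<'E'
from dial import *
t=pickle.load(open("pics/t7.pkl","rb"));s=pickle.load(open("pics/s7.pkl","rb"))
P=lambda d,x,y,z,o,c=0:ray(d,np.array([x-c,y])/6.25+o,z)[0,:2]
an=lambda v:np.arctan2(v[1],v[0]).round(3)
T=[188,190];S=[390,185]
a=P(t,558,185,95,T,400);b=P(t,550,122,95,T,400);print("top line z95",a,b,an(b-a))
n=P(t,571,100,63,T,400);o=P(t,569,58,66,T,400);C=np.array([550.3,250.5])
print("top tab nose",n-C,an(n-C),an(o-C))
# scene: outline circle of the scale on its plane, tab centroid, pointer strip on disc
c=(P(s,17,180,60,S)+P(s,355,200,60,S))/2;im=s["pixels"]
hsv=cv2.cvtColor(im,cv2.COLOR_RGB2HSV)
k=np.zeros(im.shape[:2],np.uint8);k[190:235,390:450]=((hsv[...,2]>225)&(hsv[...,1]<20))[190:235,390:450]
q=max(cv2.findContours(k,0,1)[0],key=cv2.contourArea)
e=cv2.fitEllipse(ray(s,cv2.convexHull(q)[:,0],60.5)[:,:2].astype(np.float32));print(e);C=np.array(e[0])
p=P(s,243,200,69,S);p2=P(s,262,216,69,S);tb=P(s,290,243,66,S);tn=P(s,270,232,64,S)
for nm,w in(("ptr in",p),("ptr tip",p2),("tab mid",tb),("tab nose",tn)):print(nm,w-C,np.hypot(*(w-C)).round(1),an(w-C))
E
```

```text
top line z95 [550.79192866 249.63476872] [572.70376066 253.80545879] 0.188
top tab nose [37.11780878  5.65323278] 0.151 0.125
((549.56689453125, 252.04385375976562), (122.4896011352539, 129.2403564453125), 36.96355056762695)
ptr in [26.95380557  3.03151859] 27.1 0.112
ptr tip [37.17451789  2.80653332] 37.3 0.075
tab mid [51.13006164  3.96100541] 51.3 0.077
tab nose [41.36602438  3.85336789] 41.5 0.093
```

Both views put the pointer within about 0.03 rad of the tab, or about 1 mm at the tip. The pack is centred and the arm is clear, so I'm handing in.

```bash
python3 -c "
from cell import ctrl
print(ctrl.finish_job())"
```

```text
the job is handed in; nothing more can be done
None
```

I've handed the job in (no verdict came back): the pack lies flat on the plate, contacts down and square, its centre about 31 mm nearer than the plate's centre; the dial pointer is about 1 mm from the orange tab, and the arm is clear.

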